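Clear the swing and torque a pump bolt by feel

ROBOT

A 7-joint arm with a two-finger parallel gripper is mounted at the origin on the work surface. World frame = base frame: x ahead of the robot, y to its left, z up, the work surface at z = 0. Lengths are in m, angles in rad, forces in N, time in s.
With the tool pointing down it reaches from about 0.425 to 0.825 m from the base axis. Payload 3.6 kg.
Tool frame: the origin (TCP) lies at the very end of the fingers, on their centre line; the grasp point (between the pads) lies 19 mm behind it (ctrl.hold_point_z is the distance from the TCP to the grasp point, in m); z points along the fingers, y is the line along which they close (so a half turn about z gives the same grasp; the last joint's range is limited). The gripper opens to 93 mm and grips with 3 to 60 N. Pads are 15 mm wide; open, the fingers measure 128 mm over their backs; the gripper's body (75 mm by 188 mm) begins 65 mm behind the grasp point.
Start: joints at [-1.339, 0.615, -0.013, 1.423, 0.008, 1.103, -0.04], TCP at [0.166, 0.628, 0.219] pointing down, gripper open.
Joint ranges: [-3.12, 3.12], [-0.3, 2.06], [-1.34, 1.32], [0.26, 2.42], [-1.36, 4.5], [0.01, 1.98], [-2.84, 2.84]. Speed limits (rad/s): [2.79, 2.79, 3.14, 3.14, 3.14, 3.14, 3.14].

INTERFACE

Orientations are given as a unit quaternion [w, x, y, z].
In Python, from rig import ctrl gives the robot as it stands.
- The arm moves only by the tool send_rows, never from a script. Its argument "deltas" is a list of rows, each an object with "translation": the shift along the tool's x, y, z normalised to -1 to 1, where 1 is 30 cm, a list of three; "turn": the turn, a rotation vector about the tool's x, y, z normalised to -1 to 1, where 1 is pi/4 rad, a list of three; "hand": the gripper command: -1 is shut, 1 is fully open, values between are in proportion. In form: [{"translation": [x, y, z], "turn": [wx, wy, wz], "hand": hand}, ...]. A call has 1 to 12 rows; each row is the pose to reach, as a shift and turn from the pose commanded when the call began, along the tool's axes at that moment; what a row does not reach only later rows make up. A row lasts 1/12 s, in which the tool goes at most 41.7 mm and 7.16 degrees, less where a joint would pass 70% of its speed; a pose out of reach is approached as far as the arm can. A call with a number of a shift or a turn outside -1 to 1 is refused whole. A call with a gripper value outside its range is refused whole. The fingers move at their own pace and stop on an object; "grip_force" is the grip in N (left out, the last holds). Time passes only in rows, so rows that repeat a pose let the fingers close. It gives the time, the measured TCP pose, the force, the opening and the grip force at its end, in the units of the state.
- ctrl.read_state(): the state, without advancing time (a new reading comes with each control period).
- ctrl.camera(name): name is "side" or "top"; returns a dict with "img" (420x560x3 uint8, red, green, blue), "depth" (420x560 float32, m along the optical axis (not along the pixel's ray), 0 where there is no reading), "camera_matrix" (3x3 intrinsics, pixels), "world_from_camera" (4x4, takes a point from camera to world coordinates). Camera axes: x right, y down, z forward; pixel columns grow to the right and rows downward; lengths in m; the calibration is good to about 2 mm. A picture is of the moment at which its call begins.
- ctrl.finish_job(): hands the job in; it is judged then, once.
The state is a dict: "time_s": time; "q": joint angles; "qd": joint speeds; "tau": joint torques, N m; "eef_pos": TCP position; "tool_rot": TCP orientation; "wrist_force": force on the tool from outside, world axes, zero at the start; "moment": the same for the moment, N m; "grip_width": finger opening in m; "grip_force": force on a finger pad.
Only numpy, scipy, OpenCV 4.12 (cv2) and the standard library are available. Lean on these libraries where they do the work, as an engineer would, in place of code of your own. Each camera call takes 0.05 s, during which the arm holds its last target. There are 200 camera calls.

TASK

Take the brass valve that stands in the way of the click wrench and stand it upright in the empty compartment of the grey tray. Then turn the wrench clockwise (seen from above), feeling for the bolt to seat, until its breakaway joint trips and the handle stands visibly bent to its head; stop there without folding it on to its end stop, and let go. Do not knock the valve over or disturb the other things.

Things in the scene. Friction and masses are not known exactly. Their poses are not given: they have to be found in the camera images.
- wrench_bolt (a point): Centre of the click wrench's steel head (38 mm across, 32 mm high), which stays on the bolt in the sloping end cover of a grey pump head. z is the bolt axis, leaning 30 degrees from vertical, pointing up out of the cover; x points from handle to head. It turns about z only: clockwise looking down, with 0.4 N m of drag (less up to 0.15 from its weight), an unknown 45 to 75 degrees until the bolt seats hard.
- wrench_grip (a point): Centre of the wrench's black rubber grip, 165 mm from the bolt axis while straight: a flat bar 110 mm long (along its x, which points to the head), 16 mm wide (its y, the way it swings), 30 mm deep (its z, parallel to the bolt axis, so 30 degrees from vertical). The handle ends 58 mm outward of this point.
- wrench_handle: The handle; its origin is the click joint, a pivot parallel to the bolt axis, 35 mm from it, 130 mm from the grip centre. Straight until about 1.7 N m (10 to 13 N at the grip), reached only when the bolt has seated; then it breaks away and bends clockwise at a force that no longer rises. It stays as left. Tripped: bent 0.06 to 0.40 rad to the head; end stop at 0.5.
- valve_center (a point): Centre of the brass valve, half-way up, 65 mm above its foot; its z axis points up. A round body 130 mm tall: foot 48 mm across, widest 60 mm across at 45 to 60 mm up, upper barrel 44 mm across from 75 to 125 mm up (grip it there). About 0.5 kg. It stands on the counter where the wrench handle would pass, taller than the handle there.
- pad_top (a point): Centre of the top of a black rubber pad, 60 by 70 by 3 mm, lying in the empty compartment, 8 mm above the counter. The valve is to stand here.
- tray: Fixed grey tray, 280 (x) by 120 (y) by 45 mm high, origin under its centre, floor and walls 5 mm; two dividers make three compartments in a row along its x, each about 87 by 110 mm. Two hold a fitting, one is empty.
- pump_base (a point): Centre of the top of the pump stand's base plate (190 by 150 mm, 12 mm thick, sides along this frame's x and y). The stand and pump are fixed; the pump head (120 mm across) rises to about 0.19 m over the plate's middle.
- valve: The brass valve itself; origin at the centre of its foot, z up.
- coupling: Brass coupling, 52 mm across, 60 mm high, in the tray. Leave alone. Origin under its centre.
- plug: Steel plug, 60 mm across, 50 mm high, in the tray. Leave alone. Origin under its centre.
- carton: Brown carton 100 by 70 by 60 mm high. Leave alone. Origin under its centre.
- white_box: White box 90 by 120 by 50 mm high. Leave alone. Origin under its centre.
- bush: Brass stepped bush, 48 mm across, 60 mm high. Leave alone. Origin under its centre.
- jar: Jar, 70 mm across, 110 mm high. Leave alone. Origin under its centre.
- tape: Black roll of tape, 90 mm across, 30 mm high, lying flat. Leave alone. Origin under its centre.

How it is judged:
By the outcome, as a careful person would: the job done as asked, in the order asked, and still so for the second after the job is handed in, with the robot touching nothing.
It also fails if it takes over 72 s, if anything falls off the work surface, if the arm or the gripper's body presses on something with over 40 N, if the wrist force passes 120 N, or if a joint passes its speed limit or range.

## Working session

There is one attempt and no reset: what is moved stays moved. The work goes in short steps, Python scripts to look and compute and a tool call to move; the robot and the scene stay as the last step left them, time stands still between calls to the robot, and variables do not carry over. Pictures are saved under pics/ and viewed, at most 10 in all, crops included, and the job is handed in when it is done.

Besides the shell and the picture viewer there is one more tool, called after "Request:" by a JSON object that holds its "method" and its "body". send_rows: Moves the arm, as the interface text tells. Its arguments: {"type":"object","properties":{"deltas":{"type":"array"},"grip_force":{"type":"number"}},"required":["deltas"]}

```bash
mkdir -p pics; ls; cat > h.py <<'E'
import numpy as np, cv2
from rig import ctrl
def snap(n):
    c=ctrl.camera(n); np.savez(f'{n}.npz',**{k:np.asarray(v) for k,v in c.items()}); return c
def pts(c):
    d=c['depth']; K=c['camera_matrix']; T=c['world_from_camera']
    v,u=np.mgrid[0:d.shape[0],0:d.shape[1]]
    P=np.stack([(u-K[0,2])/K[0,0]*d,(v-K[1,2])/K[1,1]*d,d],-1)
    W=P@T[:3,:3].T+T[:3,3]; W[d==0]=np.nan; return W
E
python3 - <<'E'
from h import *
for n in('top','side'):
    c=snap(n); cv2.imwrite(f'pics/{n}0.png',c['img'][...,::-1]); print(n,c['world_from_camera'].round(3).tolist(),c['camera_matrix'].tolist())
s=ctrl.read_state(); print({k:np.round(v,3).tolist() for k,v in s.items()}, ctrl.hold_point_z)
E
```

```text
pics
top [[0.025, -0.993, 0.116, 0.424], [-1.0, -0.024, 0.015, 0.032], [-0.012, -0.116, -0.993, 1.244], [0.0, 0.0, 0.0, 1.0]] [[462.0654998224149, 0.0, 279.51631829105025], [0.0, 462.0654998224149, 210.9801334493986], [0.0, 0.0, 1.0]]
side [[0.902, -0.269, 0.337, 0.253], [-0.431, -0.579, 0.692, -0.653], [0.008, -0.77, -0.638, 0.783], [0.0, 0.0, 0.0, 1.0]] [[393.57501240171626, 0.0, 286.95114843062004], [0.0, 393.57501240171626, 208.20397716824735], [0.0, 0.0, 1.0]]
{'time_s': 0.1, 'q': [-1.339, 0.616, -0.013, 1.425, 0.008, 1.103, -0.04], 'qd': [-0.001, -0.003, -0.0, -0.005, -0.001, -0.001, -0.001], 'tau': [0.001, -46.004, 0.21, -16.624, -0.061, 0.017, 0.0], 'eef_pos': [0.166, 0.628, 0.218], 'tool_rot': [-0.0, 0.129, 0.992, -0.001], 'wrist_force': [0.34, -0.903, -0.519], 'moment': [-0.029, -0.01, 0.006], 'grip_force': 0.0, 'grip_width': 0.093} 0.0188
```

View pics/top0.png

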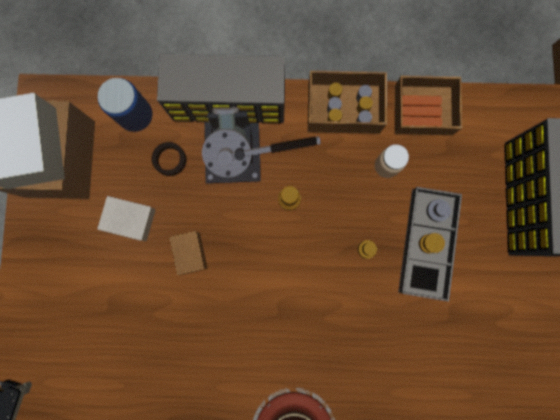

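View pics/side0.png

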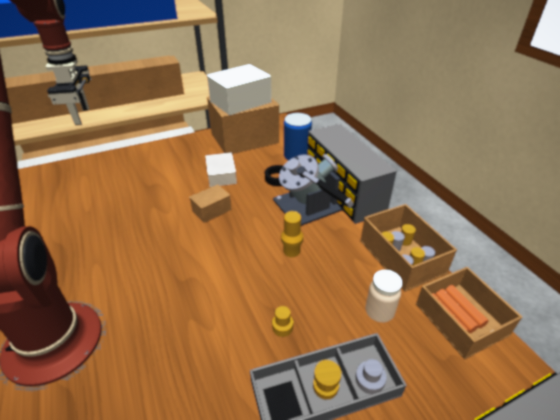

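The top view shows the pump at (228,150), wrench head about (240,155), handle running to (318,141), valve (290,196), tray (430,243) and pad (425,279). The side view agrees: valve at (292,235), grip near (335,193).

```bash
cat > m.py <<'E'
from h import *
c=dict(np.load('top.npz')); W=pts(c); s=dict(np.load('side.npz')); S=pts(s)
A=np.concatenate([W.reshape(-1,3)]); B=S.reshape(-1,3)
def r(x): return np.round(x,4).tolist()
# valve: top ring
for n,P in(('top',W[180:215,275:305].reshape(-1,3)),('side',S[205:260,278:308].reshape(-1,3))):
    for lo,hi in((.08,.122),(.124,.14),(.045,.06)):
        Q=P[(P[:,2]>lo)&(P[:,2]<hi)]; print('valve',n,lo,len(Q),r(Q.min(0)) if len(Q) else'',r(Q.max(0)) if len(Q) else '',r(Q.mean(0)) if len(Q) else '')
# valve from side barrel circle fit
from scipy.optimize import least_squares
Q=S[205:260,278:308].reshape(-1,3); Q=Q[(Q[:,2]>.08)&(Q[:,2]<.12)]
f=least_squares(lambda p:np.hypot(Q[:,0]-p[0],Q[:,1]-p[1])-.022,Q.mean(0)[:2],loss='soft_l1',f_scale=.002); print('valve circ',f.x,np.std(f.fun))
# pad: dark pixels
g=c['img'].max(-1).astype(int); m=np.zeros(g.shape,bool); m[258:300,405:448]=1
pm=m&(g<45); Q=W[pm]; Q=Q[np.abs(Q[:,2]-.008)<.01]; print('pad',len(Q),cv2.minAreaRect(Q[:,:2].astype(np.float32)),r(np.median(Q,0)))
# tray
T=W[180:305,395:465].reshape(-1,3);T=T[(T[:,2]>.035)&(T[:,2]<.05)]; print('tray',len(T),cv2.minAreaRect(T[:,:2].astype(np.float32)))
# cover plane
C=W[130:180,200:252].reshape(-1,3); C=C[C[:,2]>.1]
best=None; rng=np.random.default_rng(0)
for i in range(500):
    a=C[rng.choice(len(C),3)]; n=np.cross(a[1]-a[0],a[2]-a[0]); n/=np.linalg.norm(n)+1e-9; n*=np.sign(n[2])
    k=np.abs((C-a[0])@n)<.002
    if best is None or k.sum()>best.sum(): best=k
P=C[best]; m0=P.mean(0); n=np.linalg.svd(P-m0)[2][2]; n*=np.sign(n[2]); print('cover',r(n),np.degrees(np.arccos(n[2])),r(m0),best.sum(),len(C))
# things above cover plane, head & handle
H=W[110:200,195:330]; h=(H-m0)@n
for v in range(0,90,3): pass
np.set_printoptions(linewidth=250)
print((h[24:66:2,0:130:3]*1000).round(0))
E
python3 m.py
python3 - <<'E'
import cv2,numpy as np
a=np.load('top.npz')['img'][110:215,190:330,::-1]; b=np.load('side.npz')['img'][140:260,255:395,::-1]
cv2.imwrite('pics/c1.png',np.vstack([cv2.resize(a,(400,300),interpolation=2),cv2.resize(b,(350,300),interpolation=2)[:,:350].copy() if 0 else cv2.resize(b,(400,300),interpolation=2)]))
E
```

```text
valve top 0.08 34 [0.5753, 0.0063, 0.0815] [0.5893, 0.0466, 0.1218] [0.5798, 0.0272, 0.1002]
valve top 0.124 239 [0.5763, 0.0049, 0.1244] [0.6189, 0.0466, 0.1361] [0.597, 0.0263, 0.1299]
valve top 0.045 24 [0.5679, -0.0027, 0.0465] [0.6154, 0.0548, 0.0598] [0.5804, 0.0294, 0.0542]
valve side 0.08 199 [0.5744, 0.001, 0.08] [0.6154, 0.0284, 0.1219] [0.5894, 0.0095, 0.1013]
valve side 0.124 146 [0.5749, 0.0015, 0.1243] [0.6158, 0.043, 0.1319] [0.595, 0.0212, 0.1285]
valve side 0.045 104 [0.5661, -0.006, 0.0452] [0.6995, 0.1356, 0.0598] [0.5939, 0.0115, 0.0532]
valve circ [0.59688683 0.0256729 ] 0.0010503229805792727
pad 519 ((0.4009811282157898, -0.3467036485671997), (0.09058766067028046, 0.060147304087877274), 88.03414916992188) [0.3994, -0.3356, 0.0088]
tray 1020 ((0.49207931756973267, -0.3454538881778717), (0.1218835785984993, 0.2805563509464264), 82.06170654296875)
cover [-0.5084, -0.0338, 0.8605] 30.630533851908766 [0.6938, 0.1874, 0.1455] 836 1874
[[-174. -172. -175. -170.  -79.   -5.    1.    1.   -4.    2.   10.    1.   -3.    2.    2.   -2.  -53.  -75.  -74. -155. -155. -158. -
[... 4814 characters left out ...]
5. -103. -109. -105. -100. -111. -116. -116. -114. -115. -114. -115. -114. -111. -114. -113. -115. -112. -114. -112. -111. -113. -115. -111.
  -114. -115. -111.]
 [-113. -118. -114. -117. -103. -106.   -2.   -1.    0.    1.    2.    4.   -1.    2.    1.    1.  -98.  -98. -101.   nan  -94. -103. -116. -107. -116. -110. -109. -108. -114. -114. -112. -111. -112. -109. -110. -110. -112. -110. -107. -110. -110.
  -108. -109. -108.]
 [-110. -115. -112. -109. -102.  -93. -100.  -98.   -1.    2.    3.   10.   -6.    4.    1.  -99. -100.  -97.  -99.  -91.  -92.  -99. -111. -109. -110. -107. -107. -107. -110. -108. -110. -106. -109. -106. -108. -108. -101. -105. -106. -105. -106.
  -104. -101. -104.]]
```

View pics/c1.png

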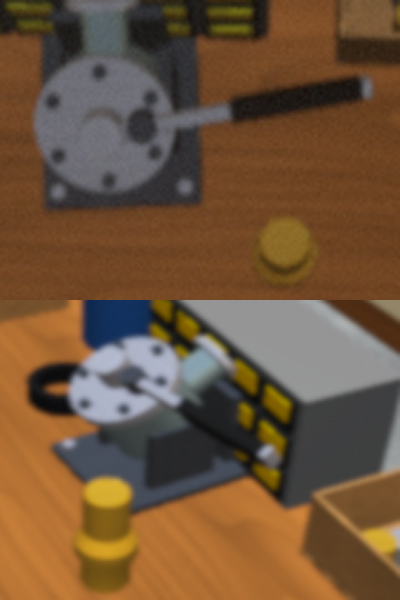

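The crop shows the head's steel cylinder on the cover around (226,160) in the top picture, the dark click joint at (239,153) and the black grip running to upper right. The cover leans toward the robot, so a clockwise turn swings the handle down and toward the robot. The valve stands in that path.

```bash
cat >> h.py <<'E'
from scipy.spatial.transform import Rotation as Ro
def RT(q): return Ro.from_quat([q[1],q[2],q[3],q[0]])
def go(p,zdir=None,ydir=None,st=None):
    """normalised tool-frame row to reach TCP p with given tool z / y directions"""
    st=st or ctrl.read_state(); R=RT(st['tool_rot']); d=R.inv().apply(np.array(p)-st['eef_pos'])/.3
    t=np.zeros(3)
    if zdir is not None:
        z=np.array(zdir,float); z/=np.linalg.norm(z); y=np.array(ydir,float); y-=z*(y@z); y/=np.linalg.norm(y)
        if y@R.as_matrix()[:,1]<0: y=-y
        t=(R.inv()*Ro.from_matrix(np.stack([np.cross(y,z),y,z],1))).as_rotvec()/(np.pi/4)
    print('tr',d.round(3).tolist(),'turn',t.round(3).tolist()); return d,t
E
cat > w.py <<'E'
from h import *
from scipy.optimize import least_squares
c=dict(np.load('top.npz')); s=dict(np.load('side.npz'))
n=np.array([-.5084,-.0338,.8605]); n=n*0+np.r_[-.5*np.array([.5084,.0338])/np.hypot(.5084,.0338),np.cos(np.pi/6)]
m0=np.array([.6938,.1874,.1455]); e1=np.cross([0,0,1],n); e1/=np.linalg.norm(e1)  # horizontal
e1=e1 if e1[1]<0 else -e1; e2=np.cross(n,e1); print('n',n.round(3),'e1',e1.round(3),'e2',e2.round(3))
for nm,cc,sl in(('top',c,(slice(100,200),slice(190,330))),('side',s,(slice(130,230),slice(250,380)))):
    W=pts(cc)[sl].reshape(-1,3); I=cc['img'][sl].reshape(-1,3).astype(int); d=W-m0; h=d@n; a=d@e1; b=d@e2
    k=(h>33)&(h<1) if 0 else (h>.0335)&(h<.045)&(np.hypot(a,b)<.045)
    print(nm,'head top',k.sum(),np.median(a[k]),np.median(b[k]),[np.percentile(x[k],[3,97]).round(4) for x in(a,b)],np.median(h[k]))
    g=(h>.0)&(h<.05)&(a>.05)&(a<.30)&(np.abs(b)<.15)&(I.max(1)<60)
    gt=g&(h>.028)
    Q=np.stack([a,b],1)[gt].astype(np.float32)
    if len(Q)>20:
        vx,vy,x0,y0=cv2.fitLine(Q,cv2.DIST_HUBER,0,.01,.01).ravel(); print(' grip',len(Q),'dir',vx,vy,'mean',x0,y0,'rect',cv2.minAreaRect(Q),'h',np.percentile(h[gt],[10,50,90]).round(4))
cab=pts(c)[50:125,160:285].reshape(-1,3); print('cabinet',np.nanpercentile(cab,[1,50,99],axis=0).round(3).tolist())
# pad
W=pts(c)[255:305,395:455]; I=c['img'][255:305,395:455].max(-1); print(I[::3,::2])
E
python3 w.py; python3 -c "
from h import *
go([.40,.33,.22],[0,0,-1],[0.256,.967,0]); go([.597,.026,.2],[0,0,-1],[0,1,0])"
```

```text
n [-0.499 -0.033  0.866] e1 [ 0.066 -0.998  0.   ] e2 [0.864 0.057 0.5  ]
top head top 185 0.0049572467768496725 -0.002909413351175224 [array([-0.0113,  0.039 ]), array([-0.0189,  0.012 ])] 0.03636580504446923
 grip 325 dir 0.9907871 0.13542883 mean 0.16774161 0.019551003 rect ((0.16816747188568115, 0.01889333501458168), (0.10763484239578247, 0.01748308539390564), 7.309484958648682) h [0.0319 0.035  0.0379]
side head top 86 0.007739548520889345 -0.005926237748819736 [array([-0.0073,  0.0231]), array([-0.0218,  0.0102])] 0.03489059102834301
 grip 208 dir 0.9910313 0.13363004 mean 0.17386378 0.01591338 rect ((0.17018342018127441, 0.01624368131160736), (0.10356039553880692, 0.016471387818455696), 7.9774932861328125) h [0.0314 0.034  0.0361]
cabinet [[0.779, 0.047, -0.755], [0.852, 0.203, 0.159], [1.383, 0.519, 0.165]]
[[103 106 107 102  64  35  73 114 122 126 127 123 127 124 121 120 122 120
  124 124 120 122 124 123 124 125  93  27  33  95]
 [114 109 115 101  51  33  90 102 105 115 116 117 124 124 124 122 128 123
  124 124 123 124 125 115 122 120  70  25  40 101]
 [110 112 117  98  42  
[... 1258 characters left out ...]
19 117 118 126 122 122 122 118 117 113 104
   93  85  76 111 123 118  68  26  39 106 125 130]
 [116 118 112 106 108 110 112 106 103 111  97 103 109 104 104 114 119 118
  120 120 121 122 122 120  57  27  61 110 117 120]
 [125 119 121 120 118 122 121 119 122 121 120 119 120 111 111 111 101 105
  108 100 103 112 101  97  53  32  69 109 118 120]
 [129 119 119 123 122 121 116 118 123 118 115 117 112 114 110 111 107 112
  111 112 112 113 103 108 106  95 105 119 121 122]
 [119 119 122 121 121 116 112 109 110 110 111 112 107 113 112 115 114 114
  118 116 117 115 122 119 118 120 125 124 122 118]]
tr [-1.007, -0.76, -0.006] turn [-0.003, 0.0, 0.0]
tr [-1.901, -1.571, 0.062] turn [-0.003, -0.0, -0.329]
```

Request:
{"method": "send_rows", "body": {"deltas": [{"translation": [-0.95,-0.79,0],"turn": [0,0,0],"hand": 1},{"translation": [-0.95,-0.79,0],"turn": [0,0,0],"hand": 1},{"translation": [-0.95,-0.79,0],"turn": [0,0,0],"hand": 1},{"translation": [-0.95,-0.79,0],"turn": [0,0,0],"hand": 1},{"translation": [-0.95,-0.79,0],"turn": [0,0,0],"hand": 1},{"translation": [-0.95,-0.79,0],"turn": [0,0,0],"hand": 1},{"translation": [-0.95,-0.79,0],"turn": [0,0,0],"hand": 1},{"translation": [-0.95,-0.79,0],"turn": [0,0,0],"hand": 1},{"translation": [-0.95,-0.79,0],"turn": [0,0,0],"hand": 1},{"translation": [-0.95,-0.79,0],"turn": [0,0,0],"hand": 1}]}}

```text
time_s: 0.93
eef_pos: [0.3869, 0.3173, 0.2185]
tool_rot: [0.002, 0.136, 0.991, -0.003]
wrist_force: [0.3, -1.4, -0.2]
grip_width: 0.0927
grip_force: 0.0
```

Request:
{"method": "send_rows", "body": {"deltas": [{"translation": [-0.95,-0.78,0],"turn": [0,0,-0.33],"hand": 1},{"translation": [-0.95,-0.78,0],"turn": [0,0,-0.33],"hand": 1},{"translation": [-0.95,-0.78,0],"turn": [0,0,-0.33],"hand": 1},{"translation": [-0.95,-0.78,0],"turn": [0,0,-0.33],"hand": 1},{"translation": [-0.95,-0.78,0],"turn": [0,0,-0.33],"hand": 1},{"translation": [-0.95,-0.78,0],"turn": [0,0,-0.33],"hand": 1},{"translation": [-0.95,-0.78,0],"turn": [0,0,-0.33],"hand": 1},{"translation": [-0.95,-0.78,0],"turn": [0,0,-0.33],"hand": 1},{"translation": [-0.95,-0.78,0],"turn": [0,0,-0.33],"hand": 1},{"translation": [-0.95,-0.78,0],"turn": [0,0,-0.33],"hand": 1},{"translation": [-0.95,-0.78,0],"turn": [0,0,-0.33],"hand": 1}]}}

```text
time_s: 1.85
eef_pos: [0.5974, 0.0238, 0.2177]
tool_rot: [-0.001, 0.003, 1.0, -0.001]
wrist_force: [-0.2, 1.4, 0.5]
grip_width: 0.0932
grip_force: 0.0
```

```bash
python3 - <<'E'
from h import *
s=ctrl.read_state(); print(s['time_s'],np.round(s['eef_pos'],4),np.round(s['q'],2),s['wrist_force'].round(1) if hasattr(s['wrist_force'],'round') else s['wrist_force'])
go([.597,.026,.082],[0,0,-1],[0,1,0])
c=dict(np.load('top.npz')); W=pts(c)
m=(c['img'].max(-1)<60).astype(np.uint8); m[:262]=0;m[:,:410]=0;m[296:]=0;m[:,442:]=0
N,L,st,ce=cv2.connectedComponentsWithStats(m)
for i in range(1,N):
    if st[i,4]>200:
        print(st[i],ce[i]); Q=W[L==i]; print(np.nanmean(Q,0).round(4),np.nanmedian(Q[:,2]))
        print(cv2.minAreaRect(Q[np.isfinite(Q[:,0])][:,:2].astype(np.float32)))
E
```

```text
1.85 [0.5974 0.0238 0.2177] [-0.09  0.53  0.02  1.58 -0.01  1.03  1.5 ] [-0.2  1.4  0.5]
tr [0.001, 0.008, 0.452] turn [-0.002, -0.001, -0.007]
[411 266  28  25 550] [424.18363636 277.91454545]
[ 0.3995 -0.3353  0.0086] 0.008717269222615398
((0.3996315896511078, -0.33537858724594116), (0.06708040833473206, 0.05669918283820152), 81.51007080078125)
```

Request:
{"method": "send_rows", "body": {"deltas": [{"translation": [0,0.008,0.1],"turn": [0,0,0],"hand": 1},{"translation": [0,0.008,0.2],"turn": [0,0,0],"hand": 1},{"translation": [0,0.008,0.3],"turn": [0,0,0],"hand": 1},{"translation": [0,0.008,0.38],"turn": [0,0,0],"hand": 1},{"translation": [0,0.008,0.43],"turn": [0,0,0],"hand": 1},{"translation": [0,0.008,0.452],"turn": [0,0,0],"hand": 1},{"translation": [0,0.008,0.452],"turn": [0,0,0],"hand": 1},{"translation": [0,0.008,0.452],"turn": [0,0,0],"hand": 1}]}}

```text
time_s: 2.52
eef_pos: [0.5969, 0.0309, 0.0835]
tool_rot: [0.0, -0.001, 1.0, 0.0]
wrist_force: [0.2, -0.4, -0.2]
grip_width: 0.093
grip_force: 0.0
```

Request:
{"method": "send_rows", "body": {"deltas": [{"translation": [0,0,0],"turn": [0,0,0],"hand": 0.2},{"translation": [0,0,0],"turn": [0,0,0],"hand": 0.1},{"translation": [0,0,0],"turn": [0,0,0],"hand": 0},{"translation": [0,0,0],"turn": [0,0,0],"hand": -0.2},{"translation": [0,0,0],"turn": [0,0,0],"hand": -0.5},{"translation": [0,0,0],"turn": [0,0,0],"hand": -1},{"translation": [0,0,0],"turn": [0,0,0],"hand": -1},{"translation": [0,0,0],"turn": [0,0,0],"hand": -1},{"translation": [0,0,0],"turn": [0,0,0],"hand": -1},{"translation": [0,0,0],"turn": [0,0,0],"hand": -1}], "grip_force": 30}}

```text
time_s: 3.35
eef_pos: [0.597, 0.0284, 0.0832]
tool_rot: [0.0, 0.0, 1.0, -0.001]
wrist_force: [-0.4, -2.3, 2.0]
grip_width: 0.044
grip_force: 29.8
```

Request:
{"method": "send_rows", "body": {"deltas": [{"translation": [0,0,-0.05],"turn": [0,0,0],"hand": -1},{"translation": [0,0,-0.12],"turn": [0,0,0],"hand": -1},{"translation": [0,0,-0.2],"turn": [0,0,0],"hand": -1},{"translation": [0,0,-0.28],"turn": [0,0,0],"hand": -1},{"translation": [0,0,-0.34],"turn": [0,0,0],"hand": -1},{"translation": [0,0,-0.37],"turn": [0,0,0],"hand": -1},{"translation": [0,0,-0.37],"turn": [0,0,0],"hand": -1},{"translation": [0,0,-0.37],"turn": [0,0,0],"hand": -1}]}}

```text
time_s: 4.02
eef_pos: [0.5957, 0.0299, 0.1926]
tool_rot: [-0.001, -0.0, 1.0, 0.0]
wrist_force: [-0.7, -0.0, -5.8]
grip_width: 0.0437
grip_force: 29.8
```

```bash
python3 - <<'E'
from h import *
s=ctrl.read_state(); print(s['time_s'],np.round(s['eef_pos'],4),np.round(s['q'],2),s['wrist_force'],s['grip_width'])
a=np.radians(-40); go([.3996,-.3354,.19],[0,0,-1],[-np.sin(a),np.cos(a),0])
c=snap('side'); cv2.imwrite('pics/s2.png',c['img'][120:330,180:460,::-1].repeat(2,0).repeat(2,1))
E
```

```text
4.0167 [0.5957 0.0299 0.1926] [-0.1   0.56  0.02  1.62 -0.01  0.97  1.49] [-0.66481894 -0.01840424 -5.76902084] 0.04374167560490789
tr [0.654, -1.217, 0.01] turn [-0.001, -0.004, 0.89]
```

View pics/s2.png

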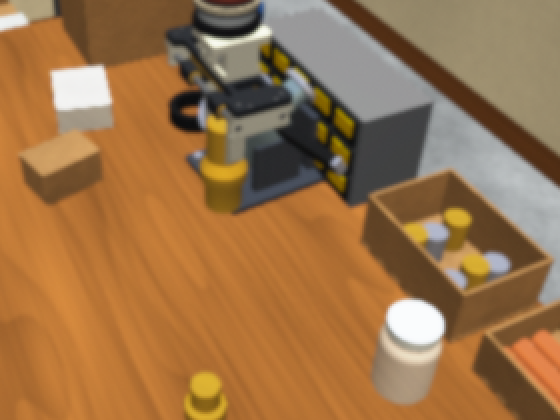

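The picture shows the valve at about (223,165), held upright and clear of the counter.

Request:
{"method": "send_rows", "body": {"deltas": [{"translation": [0.03,-0.05,0],"turn": [0,0,0.08],"hand": -1},{"translation": [0.08,-0.15,0],"turn": [0,0,0.18],"hand": -1},{"translation": [0.14,-0.26,0],"turn": [0,0,0.28],"hand": -1},{"translation": [0.2,-0.37,0],"turn": [0,0,0.38],"hand": -1},{"translation": [0.26,-0.48,0],"turn": [0,0,0.48],"hand": -1},{"translation": [0.32,-0.59,0],"turn": [0,0,0.58],"hand": -1},{"translation": [0.38,-0.7,0],"turn": [0,0,0.68],"hand": -1},{"translation": [0.43,-0.8,0],"turn": [0,0,0.78],"hand": -1},{"translation": [0.48,-0.89,0],"turn": [0,0,0.85],"hand": -1},{"translation": [0.51,-0.95,0],"turn": [0,0,0.89],"hand": -1},{"translation": [0.53,-0.98,0],"turn": [0,0,0.89],"hand": -1},{"translation": [0.53,-0.98,0],"turn": [0,0,0.89],"hand": -1}]}}

```text
time_s: 5.07
eef_pos: [0.4353, -0.2667, 0.1929]
tool_rot: [-0.002, 0.344, 0.939, -0.001]
wrist_force: [-1.2, 0.2, -5.3]
grip_width: 0.0433
grip_force: 29.9
```

```bash
python3 - <<'E'
from h import *
s=ctrl.read_state(); print(np.round(s['q'],2),s['eef_pos'])
a=np.radians(-40); go([.3996,-.3354,.19],[0,0,-1],[-np.sin(a),np.cos(a),0])
E
```

```text
[ 0.34  0.44  0.23  1.86 -0.13  0.86  1.51] [ 0.43527418 -0.26672526  0.19290752]
tr [-0.057, -0.251, 0.01] turn [-0.003, -0.003, -0.006]
```

Request:
{"method": "send_rows", "body": {"deltas": [{"translation": [-0.02,-0.07,0],"turn": [0,0,0],"hand": -1},{"translation": [-0.035,-0.14,0],"turn": [0,0,0],"hand": -1},{"translation": [-0.05,-0.21,0],"turn": [0,0,0],"hand": -1},{"translation": [-0.057,-0.251,0],"turn": [0,0,0],"hand": -1},{"translation": [-0.057,-0.251,0],"turn": [0,0,0],"hand": -1},{"translation": [-0.057,-0.251,0],"turn": [0,0,0],"hand": -1},{"translation": [-0.057,-0.251,0],"turn": [0,0,0],"hand": -1},{"translation": [-0.057,-0.251,0],"turn": [0,0,0],"hand": -1}]}}

```text
time_s: 5.73
eef_pos: [0.404, -0.3309, 0.1938]
tool_rot: [-0.0, 0.341, 0.94, 0.001]
wrist_force: [0.8, 0.2, -5.1]
grip_width: 0.0437
grip_force: 29.9
```

```bash
python3 - <<'E'
from h import *
s=ctrl.read_state(); print(s['eef_pos'],s['wrist_force'])
a=np.radians(-40); go([.3996,-.3354,.0915],[0,0,-1],[-np.sin(a),np.cos(a),0])
c=snap('side'); S=pts(c); 
K=c['camera_matrix'];T=np.linalg.inv(c['world_from_camera'])
p=T[:3,:3]@[.4,-.335,.16]+T[:3,3]; u,v=(K@p/p[2])[:2].astype(int); print(u,v)
I=c['img'].astype(int); B=(I[...,0]-I[...,2]>60)&(I[...,0]>120)&(I[...,1]*1.0/I[...,0].clip(1)>.62)
P=S[B&(np.hypot(S[...,0]-.4,S[...,1]+.335)<.06)&(S[...,2]>.09)]; print(len(P))
from scipy.optimize import least_squares
z=P[:,2]; print(np.percentile(z,[0,2,10,50,98]).round(4))
h=z.min()
for lo in(.19,.17):
    Q=P[(z>lo)&(z<lo+.02)]; 
    if len(Q)>10: f=least_squares(lambda p:np.hypot(Q[:,0]-p[0],Q[:,1]-p[1])-.022,[.4,-.335],loss='soft_l1',f_scale=.002); print(lo,len(Q),f.x,np.abs(f.fun).mean())
cv2.imwrite('pics/s3.png',c['img'][200:420,200:440,::-1].repeat(2,0).repeat(2,1))
E
```

```text
[ 0.40401319 -0.33091422  0.19377462] [ 0.8463529   0.1621846  -5.06461072]
tr [0.001, -0.021, 0.341] turn [0.002, -0.001, 0.004]
281 359
420
[0.1143 0.1167 0.1218 0.1667 0.4084]
0.17 76 [ 0.40640954 -0.33536726] 0.0018509995290813526
```

View pics/s3.png

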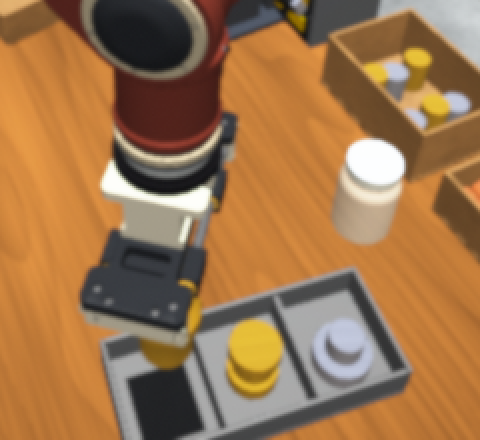

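The valve hangs over the empty compartment at about (170,345) in the crop, just above the black pad.

Request:
{"method": "send_rows", "body": {"deltas": [{"translation": [0,-0.02,0.05],"turn": [0,0,0],"hand": -1},{"translation": [0,-0.02,0.12],"turn": [0,0,0],"hand": -1},{"translation": [0,-0.02,0.19],"turn": [0,0,0],"hand": -1},{"translation": [0,-0.02,0.25],"turn": [0,0,0],"hand": -1},{"translation": [0,-0.02,0.29],"turn": [0,0,0],"hand": -1},{"translation": [0,-0.02,0.3],"turn": [0,0,0],"hand": -1},{"translation": [0,-0.02,0.3],"turn": [0,0,0],"hand": -1},{"translation": [0,-0.02,0.3],"turn": [0,0,0],"hand": -1},{"translation": [0,-0.02,0.3],"turn": [0,0,0],"hand": -1},{"translation": [0,-0.02,0.3],"turn": [0,0,0],"hand": -1}]}}

```text
time_s: 6.62
eef_pos: [0.3995, -0.3382, 0.1051]
tool_rot: [0.001, 0.342, 0.94, -0.0]
wrist_force: [0.5, -0.5, -5.4]
grip_width: 0.0435
grip_force: 29.9
```

```bash
python3 - <<'E'
from h import *
s=ctrl.read_state(); print(s['eef_pos'],s['wrist_force'])
a=np.radians(-40); go([.3996,-.3354,.0915],[0,0,-1],[-np.sin(a),np.cos(a),0])
E
```

```text
[ 0.39953904 -0.33818347  0.10514063] [ 0.54089462 -0.5246146  -5.36893309]
tr [0.006, 0.007, 0.045] turn [0.0, 0.003, -0.0]
```

Request:
{"method": "send_rows", "body": {"deltas": [{"translation": [0.003,0.004,0.01],"turn": [0,0,0],"hand": -1},{"translation": [0.003,0.004,0.02],"turn": [0,0,0],"hand": -1},{"translation": [0.003,0.004,0.03],"turn": [0,0,0],"hand": -1},{"translation": [0.003,0.004,0.038],"turn": [0,0,0],"hand": -1},{"translation": [0.003,0.004,0.04],"turn": [0,0,0],"hand": -1},{"translation": [0.003,0.004,0.04],"turn": [0,0,0],"hand": -1},{"translation": [0.003,0.004,0.04],"turn": [0,0,0],"hand": -1}]}}

```text
time_s: 7.2
eef_pos: [0.3988, -0.3363, 0.092]
tool_rot: [-0.0, 0.342, 0.94, -0.0]
wrist_force: [-0.2, -0.3, -5.6]
grip_width: 0.0437
grip_force: 29.9
```

Not touching yet (the full weight still reads); lower in small steps.

Request:
{"method": "send_rows", "body": {"deltas": [{"translation": [0,0,0.003],"turn": [0,0,0],"hand": -1},{"translation": [0,0,0.006],"turn": [0,0,0],"hand": -1},{"translation": [0,0,0.006],"turn": [0,0,0],"hand": -1}]}}

```text
time_s: 7.45
eef_pos: [0.3991, -0.3367, 0.0912]
tool_rot: [0.001, 0.342, 0.94, -0.0]
wrist_force: [-0.8, 1.5, 2.2]
grip_width: 0.0433
grip_force: 29.9
```

Request:
{"method": "send_rows", "body": {"deltas": [{"translation": [0,0,0],"turn": [0,0,0],"hand": -0.05},{"translation": [0,0,0],"turn": [0,0,0],"hand": 0.05},{"translation": [0,0,0],"turn": [0,0,0],"hand": 0.2},{"translation": [0,0,0],"turn": [0,0,0],"hand": 0.5},{"translation": [0,0,0],"turn": [0,0,0],"hand": 1},{"translation": [0,0,0],"turn": [0,0,0],"hand": 1},{"translation": [0,0,0],"turn": [0,0,0],"hand": 1},{"translation": [0,0,-0.1],"turn": [0,0,0],"hand": 1},{"translation": [0,0,-0.2],"turn": [0,0,0],"hand": 1},{"translation": [0,0,-0.33],"turn": [0,0,0],"hand": 1},{"translation": [0,0,-0.45],"turn": [0,0,0],"hand": 1},{"translation": [0,0,-0.5],"turn": [0,0,0],"hand": 1}]}}

```text
time_s: 8.45
eef_pos: [0.4004, -0.338, 0.2452]
tool_rot: [0.004, 0.342, 0.94, -0.001]
wrist_force: [1.0, -0.3, -0.3]
grip_width: 0.0928
grip_force: 0.0
```

```bash
cat > wr.py <<'E'
from h import *
n=np.array([-.499,-.033,.866]); m0=np.array([.6938,.1874,.1455]); e1=np.array([.066,-.998,0]); e2=np.cross(n,e1)
bolt=m0+.0055*e1-.0045*e2+.02*n     # axis point at grip mid-depth
def grip(th,r=.165):                # th = angle from e1 towards -e2 (clockwise), start -7.7deg
    u=np.cos(th)*e1-np.sin(th)*e2; return bolt+r*u, u, np.cross(u,n) 
E
python3 - <<'E'
from wr import *
s=ctrl.read_state(); print(s['eef_pos'],np.round(s['q'],2),s['wrist_force'])
for d in(-7.7,40,60,80):
    g,u,sw=grip(np.radians(d)); print(d,g.round(4),'end',(g+.058*u).round(3),'u',u.round(3),'sw',sw.round(3),'tcp',(g-.019*n).round(3))
g,u,sw=grip(np.radians(-7.7)); 
# grip point along handle: aim at grip centre; first hover 0.1 above along n
go(g+.1*n,-n,sw)
c=snap('top'); W=pts(c); I=c['img']; cv2.imwrite('pics/t4.png',I[170:310,280:470,::-1].repeat(3,0).repeat(3,1))
P=W[230:310,395:455].reshape(-1,3); P=P[P[:,2]>.129]; P=P[P[:,2]<.15]; print('valve top',len(P),P.mean(0))
E
```

```text
[ 0.40043091 -0.33799809  0.24520766] [ 0.48  0.39  0.25  1.76 -0.12  0.99  1.65] [ 0.9748251  -0.25134804 -0.31694214]
-7.7 [0.7102 0.0191 0.1716] end [ 0.721 -0.038  0.176] u [ 0.181 -0.981  0.067] sw [-0.848 -0.19  -0.496] tcp [0.72  0.02  0.155]
40 [0.597  0.0488 0.1075] end [0.568 0.002 0.089] u [-0.505 -0.801 -0.322] sw [-0.704  0.598 -0.383] tcp [0.606 0.049 0.091]
60 [0.5622 0.0905 0.0891] end [0.521 0.059 0.064] u [-0.715 -0.548 -0.433] sw [-0.489  0.836 -0.25 ] tcp [0.572 0.091 0.073]
80 [0.5417 0.1431 0.0793] end [0.493 0.13  0.051] u [-0.84  -0.23  -0.493] sw [-0.215  0.973 -0.087] tcp [0.551 0.144 0.063]
tr [0.095, 1.46, -0.044] turn [-0.602, -0.298, 0.838]
valve top 199 [ 0.39559999 -0.33146745  0.13758198]
```

View pics/t4.png

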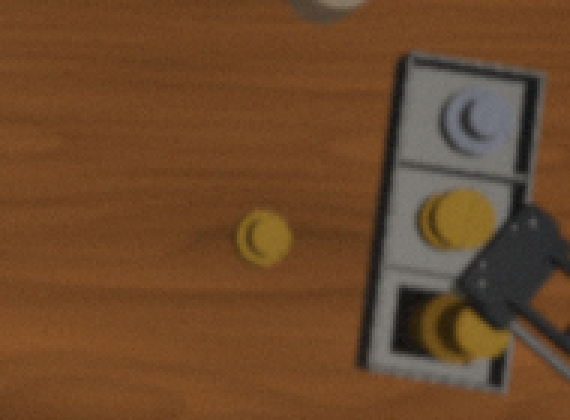

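Valve stands on the pad (black visible at left, top at z 0.138 m = upright). Now to the wrench.

Request:
{"method": "send_rows", "body": {"deltas": [{"translation": [0.0,0.1,-0.05],"turn": [0,0,0.07],"hand": 0.1},{"translation": [0.02,0.22,-0.05],"turn": [-0.06,-0.03,0.15],"hand": 0.1},{"translation": [0.03,0.34,-0.05],"turn": [-0.12,-0.06,0.23],"hand": 0.1},{"translation": [0.04,0.46,-0.05],"turn": [-0.2,-0.1,0.32],"hand": 0.1},{"translation": [0.05,0.58,-0.05],"turn": [-0.27,-0.14,0.41],"hand": 0.1},{"translation": [0.06,0.7,-0.05],"turn": [-0.35,-0.17,0.5],"hand": 0.1},{"translation": [0.07,0.82,-0.05],"turn": [-0.42,-0.21,0.59],"hand": 0.1},{"translation": [0.07,0.92,-0.05],"turn": [-0.5,-0.25,0.68],"hand": 0.1},{"translation": [0.07,0.98,-0.05],"turn": [-0.56,-0.28,0.77],"hand": 0.1},{"translation": [0.07,1.0,-0.05],"turn": [-0.6,-0.3,0.84],"hand": 0.1},{"translation": [0.07,1.0,-0.05],"turn": [-0.6,-0.3,0.84],"hand": 0.1}]}}

```text
time_s: 9.42
eef_pos: [0.5742, -0.0897, 0.2532]
tool_rot: [0.183, 0.612, 0.749, 0.176]
wrist_force: [-0.0, -0.4, -0.2]
grip_width: 0.0511
grip_force: 0.0
```

```bash
python3 - <<'E'
from wr import *
s=ctrl.read_state(); print(s['eef_pos'],np.round(s['q'],2),s['wrist_force'])
g,u,sw=grip(np.radians(-7.7)); go(g+.08*n,-n,sw)
c=snap('top'); W=pts(c); P=W[230:310,395:455].reshape(-1,3); P=P[(P[:,2]>.125)&(P[:,2]<.15)]; print('valve top',len(P),P.mean(0),np.ptp(P,0))
E
```

```text
[ 0.57419844 -0.08972431  0.25324621] [ 0.05  0.29  0.18  2.03 -0.54  0.38  0.87] [-0.00659407 -0.41676606 -0.16745183]
tr [0.291, 0.32, 0.206] turn [-0.012, -0.01, -0.002]
valve top 288 [ 0.39984526 -0.33358352  0.13735298] [0.04266889 0.04250469 0.02061421]
```

Request:
{"method": "send_rows", "body": {"deltas": [{"translation": [0.08,0.09,0.05],"turn": [0,0,0],"hand": 0.1},{"translation": [0.16,0.18,0.1],"turn": [0,0,0],"hand": 0.1},{"translation": [0.23,0.26,0.16],"turn": [-0.01,-0.01,0],"hand": 0.1},{"translation": [0.28,0.31,0.2],"turn": [-0.01,-0.01,0],"hand": 0.1},{"translation": [0.291,0.32,0.206],"turn": [-0.01,-0.01,0],"hand": 0.1},{"translation": [0.291,0.32,0.206],"turn": [-0.01,-0.01,0],"hand": 0.1},{"translation": [0.291,0.32,0.206],"turn": [-0.01,-0.01,0],"hand": 0.1},{"translation": [0.291,0.32,0.206],"turn": [-0.01,-0.01,0],"hand": 0.1}]}}

```text
time_s: 10.13
eef_pos: [0.6715, 0.0095, 0.2434]
tool_rot: [0.192, 0.614, 0.745, 0.175]
wrist_force: [0.3, -0.1, -0.5]
grip_width: 0.051
grip_force: 0.0
```

```bash
python3 - <<'E'
from wr import *
s=ctrl.read_state(); print(s['eef_pos'],np.round(s['q'],2),s['wrist_force'])
g,u,sw=grip(np.radians(-7.7)); go(g-.017*n,-n,sw)
c=snap('side'); cv2.imwrite('pics/s5.png',c['img'][90:290,220:420,::-1].repeat(3,0).repeat(3,1))
E
```

```text
[0.67154963 0.00949778 0.24344991] [-0.27  0.44  0.33  1.85 -0.44  0.38  0.55] [ 0.34336728 -0.13829209 -0.4851776 ]
tr [0.026, -0.004, 0.329] turn [0.001, 0.01, -0.008]
```

View pics/s5.png

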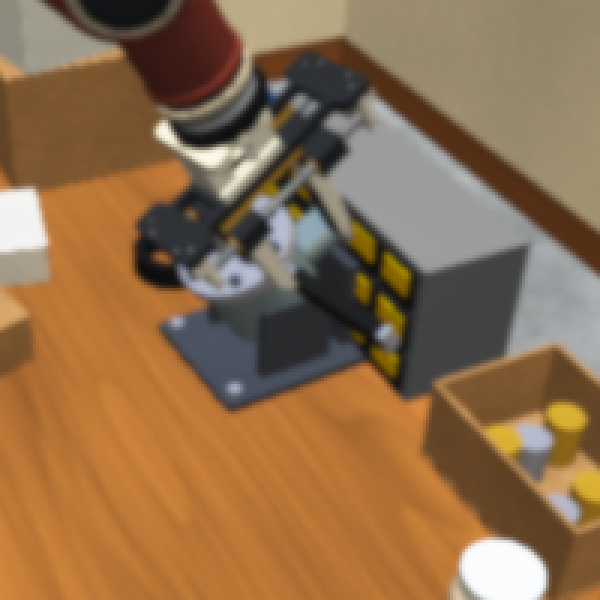

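The fingers are above the handle, one on each side, around crop position (290,260). Going down along the bolt axis.

Request:
{"method": "send_rows", "body": {"deltas": [{"translation": [0.02,-0.004,0.06],"turn": [0,0.01,-0.01],"hand": 0.1},{"translation": [0.026,-0.004,0.13],"turn": [0,0.01,-0.01],"hand": 0.1},{"translation": [0.026,-0.004,0.19],"turn": [0,0.01,-0.01],"hand": 0.1},{"translation": [0.026,-0.004,0.22],"turn": [0,0.01,-0.01],"hand": 0.1},{"translation": [0.026,-0.004,0.25],"turn": [0,0.01,-0.01],"hand": 0.1},{"translation": [0.026,-0.004,0.28],"turn": [0,0.01,-0.01],"hand": 0.1},{"translation": [0.026,-0.004,0.31],"turn": [0,0.01,-0.01],"hand": 0.1},{"translation": [0.026,-0.004,0.325],"turn": [0,0.01,-0.01],"hand": 0.1},{"translation": [0.026,-0.004,0.325],"turn": [0,0.01,-0.01],"hand": 0.1},{"translation": [0.026,-0.004,0.325],"turn": [0,0.01,-0.01],"hand": 0.1}]}}

```text
time_s: 11.02
eef_pos: [0.7187, 0.023, 0.1578]
tool_rot: [0.189, 0.609, 0.749, 0.178]
wrist_force: [-0.0, -0.9, -0.7]
grip_width: 0.0515
grip_force: 0.0
```

Request:
{"method": "send_rows", "body": {"deltas": [{"translation": [0,0,0],"turn": [0,0,0],"hand": -0.2},{"translation": [0,0,0],"turn": [0,0,0],"hand": -0.4},{"translation": [0,0,0],"turn": [0,0,0],"hand": -0.55},{"translation": [0,0,0],"turn": [0,0,0],"hand": -0.62},{"translation": [0,0,0],"turn": [0,0,0],"hand": -0.62}], "grip_force": 15}}

```text
time_s: 11.43
eef_pos: [0.7187, 0.0231, 0.158]
tool_rot: [0.189, 0.609, 0.749, 0.178]
wrist_force: [-0.2, 0.4, -0.4]
grip_width: 0.0223
grip_force: 0.0
```

```bash
python3 - <<'E'
from wr import *
s=ctrl.read_state(); print(s['eef_pos'],np.round(s['q'],2),s['wrist_force'],s['moment'],s['grip_width'],s['grip_force'])
g,u,sw=grip(np.radians(-7.7)); go(g-.017*n,-n,sw)
E
```

```text
[0.71873932 0.02310352 0.15803065] [-0.18  0.6   0.18  1.81 -0.51  0.23  0.62] [-0.22821961  0.38591422 -0.37541494] [-0.1205347   0.52721488  0.04212053] 0.02231520228625818 0.0
tr [-0.011, -0.004, 0.003] turn [0.003, -0.004, 0.005]
```

Request:
{"method": "send_rows", "body": {"deltas": [{"translation": [0,0,0],"turn": [0,0,0],"hand": -0.7},{"translation": [0,0,0],"turn": [0,0,0],"hand": -1},{"translation": [0,0,0],"turn": [0,0,0],"hand": -1},{"translation": [0,0,0],"turn": [0,0,0],"hand": -1}], "grip_force": 25}}

```text
time_s: 11.77
eef_pos: [0.7178, 0.0228, 0.1571]
tool_rot: [0.188, 0.61, 0.749, 0.177]
wrist_force: [-2.9, -0.4, -0.0]
grip_width: 0.0158
grip_force: 25.0
```

Request:
{"method": "send_rows", "body": {"deltas": [{"translation": [0.001,-0.024,0],"turn": [0,0,0.056],"hand": -1},{"translation": [0.002,-0.047,0],"turn": [0,0,0.111],"hand": -1},{"translation": [0.005,-0.07,0],"turn": [0,0,0.167],"hand": -1},{"translation": [0.008,-0.094,0],"turn": [0,0,0.222],"hand": -1},{"translation": [0.008,-0.094,0],"turn": [0,0,0.222],"hand": -1}]}}

```text
time_s: 12.18
eef_pos: [0.6923, 0.0198, 0.1423]
tool_rot: [0.171, 0.674, 0.692, 0.193]
wrist_force: [-2.4, 0.3, -1.0]
grip_width: 0.0163
grip_force: 25.0
```

```bash
cat > st.py <<'E'
from wr import *
s=ctrl.read_state(); R=RT(s['tool_rot']); d=np.array(s['eef_pos'])-bolt; x,y=d@e1,d@e2
print('t',round(s['time_s'],2),'q',np.round(s['q'],2),'Ftool',R.inv().apply(s['wrist_force']).round(1),'Mtool',R.inv().apply(s['moment']).round(2),'th',np.degrees(np.arctan2(-y,x)).round(2),'r',round(np.hypot(x,y),4),'h',round(d@n,4),'w',s['grip_width'],s['grip_force'])
X=-R.as_matrix()[:,0]; print('tool angle',np.degrees(np.arctan2(-X@e2,X@e1)).round(2),'z.n',R.as_matrix()[:,2]@n)
E
python3 st.py
```

```text
t 12.18 q [-0.15  0.59  0.15  1.9  -0.61  0.16  0.55] Ftool [ 0.3 -2.6 -0.4] Mtool [ 0.99 -0.16  0.12] th 2.81 r 0.1619 h -0.0165 w 0.01629067045333821 25.012835562229156
tool angle 2.35 z.n -1.0000135871730684
```

The grip is on (16 mm wide), but joint 6 is nearing its lower limit. So as the handle swings I'll let the tool stand up toward vertical, pivoting about the closing axis, which the bar between the pads allows.

```bash
cat > sw.py <<'E'
from wr import *
import sys
def plan(angles,r=.162,off=None):
    s=ctrl.read_state()
    for a in angles:
        g,u,sw=grip(np.radians(a),r); z=-(np.array([0,0,1])-sw[2]*sw); z/=np.linalg.norm(z)
        print(a,end=' '); go(g+.0165*z,z,sw,s)
if __name__=='__main__': plan([float(x) for x in sys.argv[1:]])
E
python3 sw.py 2.5 5 7.5 10 12.5 15 17.5 20 22.5 25
```

```text
2.5 tr [-0.002, 0.003, -0.0] turn [-0.003, -0.037, 0.003]
5.0 tr [-0.003, -0.021, -0.0] turn [-0.001, -0.069, 0.059]
7.5 tr [-0.002, -0.044, -0.0] turn [0.001, -0.101, 0.114]
10.0 tr [-0.001, -0.068, -0.0] turn [0.005, -0.132, 0.17]
12.5 tr [0.001, -0.092, -0.0] turn [0.011, -0.163, 0.225]
15.0 tr [0.005, -0.116, -0.0] turn [0.018, -0.193, 0.281]
17.5 tr [0.009, -0.139, -0.0] turn [0.026, -0.222, 0.336]
20.0 tr [0.015, -0.163, -0.001] turn [0.035, -0.251, 0.391]
22.5 tr [0.021, -0.186, -0.001] turn [0.045, -0.279, 0.446]
25.0 tr [0.029, -0.209, -0.001] turn [0.057, -0.305, 0.501]
```

Request:
{"method": "send_rows", "body": {"deltas": [{"translation": [-0.002,-0.021,0],"turn": [0,-0.06,0.059],"hand": -1},{"translation": [-0.002,-0.044,0],"turn": [0,-0.1,0.114],"hand": -1},{"translation": [-0.001,-0.068,0],"turn": [0.005,-0.132,0.17],"hand": -1},{"translation": [0.001,-0.092,0],"turn": [0.011,-0.163,0.225],"hand": -1},{"translation": [0.005,-0.116,0],"turn": [0.018,-0.193,0.281],"hand": -1},{"translation": [0.009,-0.139,0],"turn": [0.026,-0.222,0.336],"hand": -1},{"translation": [0.015,-0.163,-0.001],"turn": [0.035,-0.251,0.391],"hand": -1}]}}

```text
time_s: 12.77
eef_pos: [0.6516, 0.0217, 0.1199]
tool_rot: [0.2, 0.789, 0.563, 0.141]
wrist_force: [-1.6, -4.5, -0.7]
grip_width: 0.0158
grip_force: 25.0
```

```bash
python3 st.py; python3 sw.py 22.5 25 27.5 30 32.5
```

```text
t 12.77 q [-0.56  0.67  0.58  1.97 -0.73  0.18  0.2 ] Ftool [-4.7 -0.4  0.6] Mtool [ 0.47 -0.53 -0.29] th 19.04 r 0.1662 h -0.0156 w 0.015838667930381283 25.00340312719345
tool angle 19.95 z.n -0.9805725162872844
22.5 tr [0.003, -0.033, 0.001] turn [0.018, -0.026, 0.055]
25.0 tr [0.003, -0.057, 0.0] turn [0.031, -0.054, 0.109]
27.5 tr [0.004, -0.082, -0.0] turn [0.045, -0.081, 0.163]
30.0 tr [0.007, -0.106, -0.001] turn [0.06, -0.107, 0.217]
32.5 tr [0.011, -0.13, -0.002] turn [0.075, -0.132, 0.27]
```

Request:
{"method": "send_rows", "body": {"deltas": [{"translation": [0.003,-0.03,0.001],"turn": [0.018,-0.026,0.055],"hand": -1},{"translation": [0.004,-0.055,0],"turn": [0.031,-0.054,0.109],"hand": -1},{"translation": [0.006,-0.08,0],"turn": [0.045,-0.081,0.163],"hand": -1},{"translation": [0.01,-0.104,-0.001],"turn": [0.06,-0.107,0.217],"hand": -1},{"translation": [0.015,-0.128,-0.002],"turn": [0.075,-0.132,0.27],"hand": -1}]}}

```text
time_s: 13.18
eef_pos: [0.6197, 0.0354, 0.1019]
tool_rot: [0.19, 0.857, 0.469, 0.103]
wrist_force: [-2.6, -5.3, 0.7]
grip_width: 0.0158
grip_force: 25.0
```

```bash
python3 st.py; python3 sw.py 32.5 35 37.5 40 42.5
```

```text
t 13.18 q [-0.76  0.76  0.82  1.97 -0.78  0.34 -0.05] Ftool [-5.8  0.9 -0.3] Mtool [ 0.14 -1.13 -0.21] th 32.51 r 0.1675 h -0.0157 w 0.015791788297476572 24.999358355998993
tool angle 32.56 z.n -0.9542181253373283
32.5 tr [0.002, 0.0, -0.0] turn [-0.0, 0.004, -0.001]
35.0 tr [0.001, -0.024, -0.001] turn [0.017, -0.02, 0.052]
37.5 tr [0.002, -0.049, -0.001] turn [0.035, -0.044, 0.104]
40.0 tr [0.003, -0.073, -0.002] turn [0.054, -0.066, 0.157]
42.5 tr [0.006, -0.097, -0.003] turn [0.074, -0.087, 0.208]
```

Request:
{"method": "send_rows", "body": {"deltas": [{"translation": [-0.002,-0.024,-0.001],"turn": [0.017,-0.024,0.052],"hand": -1},{"translation": [-0.002,-0.049,-0.001],"turn": [0.035,-0.046,0.104],"hand": -1},{"translation": [0,-0.073,-0.002],"turn": [0.054,-0.066,0.157],"hand": -1}]}}

```text
time_s: 13.43
eef_pos: [0.6028, 0.047, 0.0931]
tool_rot: [0.177, 0.89, 0.412, 0.082]
wrist_force: [-2.8, -4.0, 0.8]
grip_width: 0.0157
grip_force: 25.0
```

```bash
python3 st.py; python3 sw.py 40 42.5 45 47.5
```

```text
t 13.43 q [-0.83  0.82  0.91  1.96 -0.79  0.45 -0.19] Ftool [-4.8  0.7 -0.5] Mtool [ 0.07 -0.8  -0.12] th 40.11 r 0.1682 h -0.0153 w 0.01572132145815882 24.99913841485977
tool angle 39.99 z.n -0.9376752588228024
40.0 tr [0.001, 0.001, -0.0] turn [-0.001, -0.001, 0.0]
42.5 tr [0.001, -0.023, -0.0] turn [0.019, -0.022, 0.052]
45.0 tr [0.002, -0.048, -0.001] turn [0.039, -0.042, 0.104]
47.5 tr [0.003, -0.072, -0.002] turn [0.061, -0.06, 0.155]
```

Request:
{"method": "send_rows", "body": {"deltas": [{"translation": [-0.001,-0.024,0],"turn": [0.019,-0.022,0.052],"hand": -1},{"translation": [0,-0.048,-0.001],"turn": [0.039,-0.042,0.104],"hand": -1},{"translation": [0.001,-0.073,-0.002],"turn": [0.061,-0.06,0.155],"hand": -1}]}}

```text
time_s: 13.68
eef_pos: [0.5874, 0.0608, 0.0851]
tool_rot: [0.16, 0.919, 0.355, 0.062]
wrist_force: [-1.7, -4.1, -0.3]
grip_width: 0.0157
grip_force: 25.0
```

```bash
python3 st.py; python3 sw.py 47.5 50 52.5 55
```

```text
t 13.68 q [-0.88  0.86  0.98  1.94 -0.8   0.56 -0.33] Ftool [-4.   1.7  0.9] Mtool [-0.13 -0.65 -0.1 ] th 47.65 r 0.1689 h -0.015 w 0.01574608991682013 24.9988254904747
tool angle 47.46 z.n -0.9203135715648563
47.5 tr [0.001, 0.002, 0.0] turn [-0.001, -0.001, 0.001]
50.0 tr [0.001, -0.023, -0.0] turn [0.021, -0.018, 0.052]
52.5 tr [0.002, -0.048, -0.001] turn [0.044, -0.035, 0.103]
55.0 tr [0.004, -0.072, -0.002] turn [0.068, -0.051, 0.153]
```

Request:
{"method": "send_rows", "body": {"deltas": [{"translation": [-0.001,-0.025,0],"turn": [0.021,-0.018,0.052],"hand": -1},{"translation": [0,-0.05,-0.001],"turn": [0.044,-0.035,0.103],"hand": -1}]}}

```text
time_s: 13.85
eef_pos: [0.578, 0.0715, 0.0804]
tool_rot: [0.146, 0.936, 0.317, 0.05]
wrist_force: [-1.4, -3.8, -0.5]
grip_width: 0.0162
grip_force: 25.0
```

```bash
python3 st.py; python3 sw.py 52.5 55 57.5 60
```

```text
t 13.85 q [-0.9   0.89  1.01  1.92 -0.81  0.63 -0.42] Ftool [-3.4  2.   1.1] Mtool [-0.1  -0.59 -0.02] th 52.74 r 0.1694 h -0.0147 w 0.016185275858844383 24.99876469373703
tool angle 52.53 z.n -0.9093422201729474
52.5 tr [0.002, 0.002, 0.0] turn [-0.0, -0.001, -0.001]
55.0 tr [0.001, -0.022, -0.0] turn [0.023, -0.016, 0.05]
57.5 tr [0.002, -0.047, -0.001] turn [0.047, -0.031, 0.1]
60.0 tr [0.004, -0.071, -0.002] turn [0.072, -0.044, 0.15]
```

Request:
{"method": "send_rows", "body": {"deltas": [{"translation": [-0.001,-0.025,0],"turn": [0.023,-0.016,0.05],"hand": -1},{"translation": [0,-0.05,-0.001],"turn": [0.047,-0.031,0.1],"hand": -1}]}}

```text
time_s: 14.02
eef_pos: [0.5694, 0.0829, 0.0762]
tool_rot: [0.13, 0.951, 0.279, 0.038]
wrist_force: [-2.8, -3.7, -0.1]
grip_width: 0.016
grip_force: 25.0
```

```bash
python3 st.py; python3 sw.py 57.5 60 62.5 65
```

```text
t 14.02 q [-0.91  0.9   1.03  1.91 -0.82  0.7  -0.51] Ftool [-4.3  1.6  0.5] Mtool [-0.26 -0.54  0.05] th 57.77 r 0.1698 h -0.0145 w 0.016026229499463748 24.99920904636383
tool angle 57.51 z.n -0.8991029132586822
57.5 tr [0.002, 0.003, 0.0] turn [0.001, -0.0, -0.0]
60.0 tr [0.002, -0.022, -0.0] turn [0.025, -0.014, 0.05]
62.5 tr [0.003, -0.047, -0.001] turn [0.05, -0.026, 0.099]
65.0 tr [0.005, -0.071, -0.002] turn [0.076, -0.037, 0.149]
```

Request:
{"method": "send_rows", "body": {"deltas": [{"translation": [0,-0.025,0],"turn": [0.025,-0.014,0.05],"hand": -1},{"translation": [0,-0.05,-0.001],"turn": [0.05,-0.026,0.099],"hand": -1}]}}

```text
time_s: 14.18
eef_pos: [0.5639, 0.0913, 0.0741]
tool_rot: [0.117, 0.963, 0.241, 0.03]
wrist_force: [1.9, -12.1, 0.8]
grip_width: 0.0157
grip_force: 25.1
```

```bash
python3 st.py; python3 sw.py 62.5 65 67.5 70
```

```text
t 14.18 q [-0.92  0.92  1.04  1.89 -0.83  0.75 -0.58] Ftool [-4.  11.4  2. ] Mtool [-2.21 -0.56 -0.42] th 61.22 r 0.17 h -0.0138 w 0.015654097677425368 25.11926382780075
tool angle 62.45 z.n -0.8906987761610307
62.5 tr [0.002, -0.013, 0.002] turn [0.012, -0.002, 0.001]
65.0 tr [0.002, -0.037, 0.001] turn [0.038, -0.013, 0.05]
67.5 tr [0.003, -0.062, 0.0] turn [0.064, -0.024, 0.099]
70.0 tr [0.006, -0.087, -0.001] turn [0.09, -0.033, 0.148]
```

The bolt has seated: the force jumped from 2 to 11.4 N at about 68 degrees of turn. Now bending about the click joint in small steps.

Request:
{"method": "send_rows", "body": {"deltas": [{"translation": [0.001,-0.02,0],"turn": [0.013,-0.006,0.06],"hand": -1},{"translation": [0.003,-0.04,0],"turn": [0.026,-0.012,0.12],"hand": -1},{"translation": [0.003,-0.04,0],"turn": [0.026,-0.012,0.12],"hand": -1}]}}

```text
time_s: 14.43
eef_pos: [0.559, 0.1011, 0.0713]
tool_rot: [0.107, 0.975, 0.194, 0.028]
wrist_force: [0.9, -10.6, 1.2]
grip_width: 0.0158
grip_force: 24.8
```

```bash
python3 st.py
```

```text
t 14.43 q [-0.93  0.93  1.06  1.89 -0.85  0.79 -0.67] Ftool [-3.2 10.2  1. ] Mtool [-1.54 -0.53 -0.21] th 65.04 r 0.1699 h -0.0142 w 0.015829449669155737 24.838414192199707
tool angle 68.64 z.n -0.8864637942140228
```

Request:
{"method": "send_rows", "body": {"deltas": [{"translation": [0.001,-0.02,0],"turn": [0.013,-0.006,0.06],"hand": -1},{"translation": [0.003,-0.04,0],"turn": [0.026,-0.012,0.12],"hand": -1},{"translation": [0.004,-0.055,0],"turn": [0.036,-0.016,0.16],"hand": -1},{"translation": [0.004,-0.055,0],"turn": [0.036,-0.016,0.16],"hand": -1}]}}

```text
time_s: 14.77
eef_pos: [0.5535, 0.115, 0.068]
tool_rot: [0.094, 0.986, 0.132, 0.026]
wrist_force: [0.2, -12.8, 2.0]
grip_width: 0.0169
grip_force: 24.8
```

```bash
python3 st.py; python3 - <<'E'
from h import *
for n in('top','side'): snap(n)
a=np.load('top.npz')['img'][110:240,180:330,::-1];b=np.load('side.npz')['img'][110:260,220:370,::-1]
cv2.imwrite('pics/c6.png',np.hstack([cv2.resize(a,(400,347),interpolation=2),cv2.resize(b,(347,347),interpolation=2)]))
E
```

```text
t 14.77 q [-0.95  0.95  1.08  1.88 -0.88  0.84 -0.79] Ftool [-3.2 12.6  0.3] Mtool [-1.82 -0.56 -0.2 ] th 70.21 r 0.1697 h -0.0147 w 0.016920309342895647 24.833928644657135
tool angle 76.87 z.n -0.8814709667344975
```

View pics/c6.png

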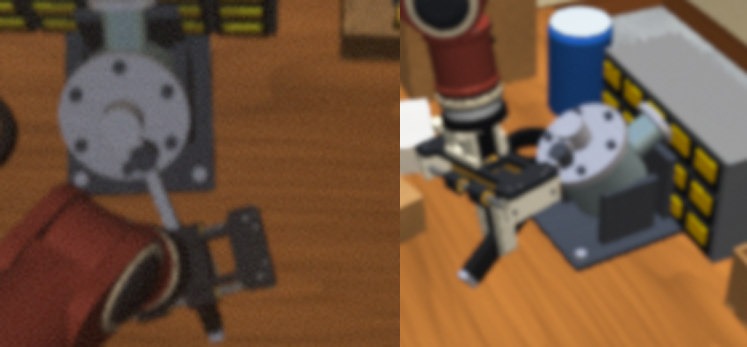

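The pictures show the handle swung toward the robot, with the head at (124,125), the joint at (140,160) and the handle end at (215,335) in the left half. The bend is not clear by eye, so I'll measure it from depth.

```bash
cat > bend.py <<'E'
from wr import *
def run():
    b0=bolt-.02*n; res=[]
    for nm in('top','side'):
        c=dict(np.load(nm+'.npz')); W=pts(c).reshape(-1,3); I=c['img'].reshape(-1,3).astype(int); d=W-b0; h=d@n; a=d@e1; b=-(d@e2); r=np.hypot(a,b); th=np.degrees(np.arctan2(b,a))
        dk=(I.max(1)<75)&(h>.015)&(h<.045)&(r>.015)&(r<.06); print(nm,'joint',dk.sum(),'th',np.median(th[dk]),'r',np.median(r[dk]))
        for lo,hi in((.05,.11),(.11,.225)):
            k=(h>.012)&(h<.042)&(r>lo)&(r<hi)&(th>40)&(th<95)&(I[:,0]-I[:,2]<40)
            if k.sum()>15:
                Q=np.stack([a,b],1)[k].astype(np.float32); vx,vy,x0,y0=cv2.fitLine(Q,cv2.DIST_HUBER,0,.01,.01).ravel()
                print('  seg',lo,hi,k.sum(),'dir',np.degrees(np.arctan2(vy,vx))%180,'centroid th',np.degrees(np.arctan2(y0,x0)),'r',np.hypot(x0,y0),'offset mm',1e3*(x0*vy-y0*vx)*np.sign(vy))
run()
E
python3 bend.py
```

```text
top joint 83 th 57.99342496417956 r 0.034932348514087136
  seg 0.05 0.11 128 dir 71.27105 centroid th 66.604195 r 0.0796991 offset mm 6.484479
  seg 0.11 0.225 87 dir 72.95269 centroid th 70.45602 r 0.2050773 offset mm 8.933477
side joint 22 th 44.4909103058858 r 0.04327481038897311
  seg 0.11 0.225 276 dir 77.119194 centroid th 67.76548 r 0.17816468 offset mm 28.956905
```

The joint is at 58° and the handle at 71–73°, so the bend is about 0.23 rad. That matches the plateau force and travel and is inside the window. Letting go.

Request:
{"method": "send_rows", "body": {"deltas": [{"translation": [0,0.008,0],"turn": [0,0,0],"hand": -0.55},{"translation": [0,0.008,0],"turn": [0,0,0],"hand": -0.3},{"translation": [0,0,0],"turn": [0,0,0],"hand": 0},{"translation": [0,0,0],"turn": [0,0,0],"hand": 0},{"translation": [0,0,0],"turn": [0,0,0],"hand": 0},{"translation": [0,0,0],"turn": [0,0,0],"hand": 0}]}}

```text
time_s: 15.37
eef_pos: [0.5525, 0.1245, 0.066]
tool_rot: [0.087, 0.987, 0.136, 0.025]
wrist_force: [0.3, -0.3, 0.3]
grip_width: 0.0455
grip_force: 0.0
```

```bash
python3 st.py
```

```text
t 15.37 q [-0.95  0.95  1.07  1.87 -0.89  0.85 -0.78] Ftool [ 0.2  0.4 -0.2] Mtool [ 0.2  -0.11 -0.03] th 73.41 r 0.168 h -0.0163 w 0.045485450832272255 0.0
tool angle 76.34 z.n -0.8824882342108294
```

Request:
{"method": "send_rows", "body": {"deltas": [{"translation": [0,0,-0.03],"turn": [0,0,0],"hand": 0},{"translation": [0,0,-0.08],"turn": [0,0,0],"hand": 0},{"translation": [0,0,-0.15],"turn": [0,0,0],"hand": 0},{"translation": [0,0,-0.24],"turn": [0,0,0],"hand": 0},{"translation": [0,0,-0.34],"turn": [0,0,0],"hand": 0},{"translation": [0,0,-0.42],"turn": [0,0,0],"hand": 0},{"translation": [0,0,-0.5],"turn": [0,0,0],"hand": 0},{"translation": [0,0,-0.55],"turn": [0,0,0],"hand": 0},{"translation": [0,0,-0.55],"turn": [0,0,0],"hand": 0}]}}

```text
time_s: 16.12
eef_pos: [0.5423, 0.1512, 0.2326]
tool_rot: [0.087, 0.986, 0.136, 0.028]
wrist_force: [-0.5, 0.7, 0.3]
grip_width: 0.0467
grip_force: 0.0
```

```bash
python3 - <<'E'
from h import *
s=ctrl.read_state(); print(s['eef_pos'],np.round(s['q'],2),s['time_s'])
a=np.radians(-20)
# aside: over free counter in front
go([.45,-.10,.30])
E
```

```text
[0.54228538 0.15123813 0.23264394] [-1.09  0.76  1.26  1.71 -0.62  1.13 -1.  ] 16.1167
tr [-0.518, 0.753, -0.108] turn [0.0, 0.0, 0.0]
```

```bash
python3 - <<'E'
from h import *
for n in('top','side'): snap(n)
a=np.load('top.npz')['img'][:,:,::-1];b=np.load('side.npz')['img'][:,:,::-1]
cv2.imwrite('pics/c7.png',np.hstack([cv2.resize(a,(400,300)),cv2.resize(b[100:310,200:480],(400,300),interpolation=2)]))
E
python3 bend.py
python3 - <<'E'
from h import *
c=dict(np.load('top.npz')); W=pts(c); P=W[230:310,395:455].reshape(-1,3); P=P[(P[:,2]>.125)&(P[:,2]<.15)]; print('valve top',len(P),P.mean(0),np.ptp(P,0))
E
```

```text
top joint 83 th 57.31012242725235 r 0.035163853816432084
  seg 0.05 0.11 68 dir 77.10052 centroid th 65.92851 r 0.072746225 offset mm 14.094952
  seg 0.11 0.225 156 dir 69.80245 centroid th 69.34527 r 0.18749706 offset mm 1.4961101
side joint 22 th 44.2214249376157 r 0.042594452443501254
  seg 0.05 0.11 129 dir 69.8898 centroid th 62.946632 r 0.07857814 offset mm 9.498909
  seg 0.11 0.225 339 dir 72.19296 centroid th 67.241196 r 0.17789169 offset mm 15.35511
valve top 284 [ 0.39972148 -0.33381508  0.13733313] [0.04261533 0.04153572 0.01906064]
```

View pics/c7.png

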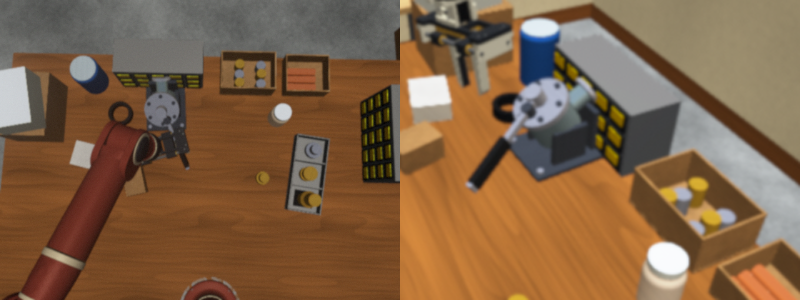

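The wrench handle is free and visibly bent at the joint (the side view shows it running from (525,110) to (470,187)). The valve stands in the tray, the other things look undisturbed, and the arm is clear.

```bash
python3 -c "
from rig import ctrl
print(ctrl.finish_job())"
```

```text
the job is handed in; nothing more can be done
None
```

I stood the valve upright on the pad in the empty compartment and turned the wrench about 68° until the bolt seated. The joint tripped at about 11 N and I left the handle bent about 0.2 rad (estimates ran from 0.15 to 0.26), let go, backed clear and handed the job in at about 16 s on the robot's clock; no verdict was returned.

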